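# Set a sprung guide jaw with a feeler blade

## Robot

A 7-joint arm with a two-finger parallel gripper is mounted at the origin on the work surface. World frame = base frame: x ahead of the robot, y to its left, z up, the work surface at z = 0. Lengths are in m, angles in rad, forces in N, time in s.
With the tool pointing down it reaches from about 0.35 to 0.9 m from the base axis. Payload 19.9 kg.
Tool frame: the origin (TCP) lies between the finger pads; the fingertips stand 19 mm ahead of it and the grasp point (between the pads) is the TCP; z points along the fingers, y is the direction in which the jaws open and shut (so a half turn about z gives the same grasp; the last joint's range is limited). The gripper opens to 94 mm and grips with 3 to 60 N. Pads are 16 mm wide; open, the fingers measure 119 mm over their backs; the gripper's body (75 mm by 177 mm) begins 78 mm behind the grasp point.
Start: joints at [-1.268, 0.417, -0.01, 1.614, 0.005, 1.111, -0.053], TCP at [0.211, 0.588, 0.224] pointing down, gripper open.
Joint ranges: [-2.81, 2.81], [-0.39, 2.02], [-1.27, 1.25], [0.06, 2.57], [-1.19, 4.33], [0.19, 2], [-2.82, 2.82]. Speed limits (rad/s): [1.89, 1.89, 2.39, 2.39, 3.01, 3.01, 3.01].

## Interface

Orientations are given as a 3x3 rotation matrix whose columns are the frame's x, y, z axes.
In Python, from rig import robot gives the robot as it stands. Calls block until the motion is done:
- robot.move_ptp(position, orientation): joint-space move of the TCP to a pose.
- robot.move_linear(position, velocity=0.15, frame=None, threshold=None): straight line of the TCP; frame=None keeps the orientation; velocity is the mean speed in m/s. With threshold (N) it stops when the force on the tool has changed by that much, and returns True; else False.
- robot.goto_joints(angles): joint-space move.
- robot.gripper_to(opening): finger opening in m; the grip force is fixed at half the most; returns when the fingers have stopped.
- robot.pause(seconds).
- robot.ik(position, orientation): joint angles nearest the present ones, or None.
- robot.get_state(): the state.
- robot.grab_frame(name): name is "side" or "top" or "wrist"; returns the picture (420x560x3 uint8, red, green, blue); there is no depth.
- robot.camera_info(name): a dict with "fx", "fy", "cx", "cy" (pixels), "rvec" (rotation vector, rad) and "tvec" (3), from world to camera coordinates, as OpenCV has them. Camera axes: x right, y down, z forward; pixel columns grow to the right and rows downward; lengths in m; the calibration is good to about 2 mm. A picture is of the moment at which its call begins: read the wrist's pose just before it. camera_info takes no time and is no camera call; for the wrist camera it gives the pose at the moment of the call.
A pose or a line that the arm cannot do raises robot.PlanningError and nothing moves.
- robot.sign_off(): hands the job in, once; it reports no verdict.
The state is a dict: "time": time; "qpos": joint angles; "joint_vel": joint speeds; "effort": joint torques, N m; "ee_pos": TCP position; "tool_rot": TCP orientation; "force": force on the tool from outside, world axes, zero at the start; "moment": the same for the moment, N m; "opening": finger opening in m.
Only numpy, scipy, OpenCV 4.12 (cv2) and the standard library are available. Lean on these libraries where they do the work, as an engineer would, in place of code of your own. Each camera call takes 0.05 s, during which the arm holds its last target.

## Task

Set the slide guide on the optical bench with the feeler blade. Take the blade from its holder and slide it down fully home into the guide's slot, let go of it, and push the jaw up until its sprung shoe nips the blade lightly, with about 5 N. Then draw the blade up a good centimetre to feel that it drags, slide it back down fully home, and leave it standing there, still nipped with about 5 N; handle it gently throughout and leave the other things on the bench alone.

Things in the scene. Friction and masses are not known exactly. Their poses are not given: they have to be found in the camera images.
- blade: the feeler blade, upright in its holder at the start: flat steel leaf 3 mm thick (its x), 20 mm wide (its y; 15 mm in the lowest 4 mm), 66 mm long, with a grey grip on top; about 70 g. Origin: middle of its lower tip; z points up along the blade. Steel rubs on both its faces at about 0.6, so when nipped with 5 N it drags by about 6 N.
- blade_grip (a point): middle of the blade's grey grip, 86 mm above the tip; the grip is 10 mm (blade x) by 24 mm (blade y) by 40 mm tall. Held across its 24 mm, closing the fingers does not press the blade across its thickness.
- holder: black plastic block, fixed, 60 (x) x 56 (y) x 40 mm tall, with a slot 5 x 22 mm, 30 mm deep in its top in which the blade stands at the start (tip 10 mm above the bench, blade axes along the holder's). Origin under its centre.
- guide: aluminium slide guide, fixed. Base plate 12 mm thick, 100 mm wide (y), from x = -160 to +40 mm. Origin on the bench under the middle of the slot; z up. The jaw slides on it on the -x side. The slot's far wall (+x) is a solid anvil; the near wall (-x) has an upright window 14 mm wide in its middle, through which the jaw's shoe reaches the blade.
- slot_floor (a point): middle of the slot's floor, 12 mm above the bench: the blade's tip stands here when fully home, blade x along the guide's x (either way round). The slot is 5.5 mm (guide x) by 23 mm (guide y).
- slot_mouth (a point): middle of the slot's top, 57 mm above the bench; above it the mouth flares at 45 degrees up to about 63 mm. The slot's walls are about 50 mm wide outside (guide y).
- jaw: dark steel jaw that slides along the guide's x axis only (+x closes, 46 mm travel) against about 10 N of dry friction and stays where left. Block 40 mm long, 44 mm wide, 13 to 52 mm above the bench; at its rear an upright tab 8 mm thick, 40 mm wide, up to 85 mm. Origin: bench level, middle of the flat rear (-x) face of block and tab; axes as the guide's.
- jaw_tab (a point): point on the jaw's flat rear face, 65 mm above the bench: push here from behind towards guide +x (or push back at the tab's front face, 8 mm farther). It takes about 10 N to slide free and about 15 N when the nip is right.
- jaw_front (a point): middle of the jaw's front face, 42 mm above the bench. From it a sprung shoe 10 mm wide, 12 mm tall stands out towards the slot by 20 to 32 mm, different at each start and not reported: feel where it meets the blade. It gives by 1 mm per 3 N. A proper nip is 2 to 9 N on the blade; over 14 N spoils it. Drawing the blade up over 20 mm takes it off the shoe.
- objective: a bystander: steel microscope objective standing on its nose, 32 mm across, 48 mm tall; origin under its centre
- lens_mount: a bystander: round lens in a black ring on a short post, 44 mm across, 94 mm tall; origin under its centre
- filter_cube: a bystander: black cube with glass windows, 38 x 38 x 40 mm; origin under its centre
- driver: a bystander: screwdriver lying on the bench, 150 mm long
- cleaner: a bystander: closed white bottle, 44 mm across, 100 mm tall; origin under its centre
- post: a bystander: plain aluminium post, 25 mm across, 60 mm tall, upright; origin under its centre
- slide_box: a bystander: closed grey box, 85 x 55 x 30 mm; origin under its centre

How it is judged:
By the outcome, as a careful person would: the job done as asked, in the order asked, and still so for the second after the job is handed in, with the robot touching nothing.
It also fails if it takes over 72 s, if anything falls off the work surface, if the arm or the gripper's body presses on something with over 40 N, if the wrist force passes 120 N, or if a joint passes its speed limit or range.

## Working session

There is one attempt and no reset: what is moved stays moved. The work goes in short steps, each a Python script; the robot and the scene stay as the last script left them, time stands still between calls to the robot, and variables do not carry over. Pictures are saved under pics/ and viewed, and the job is handed in when it is done.

```bash
mkdir -p pics; ls; python3 - <<'E'
from rig import robot
import cv2
for n in ("side","top","wrist"):
    im=robot.grab_frame(n); cv2.imwrite(f"pics/{n}0.png",im[:,:,::-1])
    i=robot.camera_info(n); print(n,i)
s=robot.get_state(); print(s["time"],s["force"],s["tool_rot"],s["opening"])
E
```

```text
pics
side {'fx': 402.6486492255942, 'fy': 402.6486492255942, 'cx': 279.55066659679824, 'cy': 208.1917763702956, 'rvec': array([ 0.29722939, -2.83800816,  1.07018754]), 'tvec': array([0.53456163, 0.17434277, 0.97270512])}
top {'fx': 457.84793887648783, 'fy': 457.84793887648783, 'cx': 281.1212365986293, 'cy': 202.17388681670047, 'rvec': array([ 2.12505523, -2.16201531,  0.18165811]), 'tvec': array([-0.06414389,  0.57123808,  1.1055115 ])}
wrist {'fx': 355.01380174093754, 'fy': 355.01380174093754, 'cx': 282.6034253372526, 'cy': 206.2048687015885, 'rvec': array([-2.39748878, -1.68714411, -0.20819423]), 'tvec': array([-0.62620606, -0.02522832,  0.39047343])}
0.15 [-0.44950326 -0.52413911  0.38084948] [[-9.41470478e-01  3.37095366e-01 -2.31597935e-04]
 [ 3.37095439e-01  9.41470106e-01 -8.38883893e-04]
 [-6.47413408e-05 -8.67855027e-04 -9.99999621e-01]] 0.09384402365028272
```

View pics/side0.png

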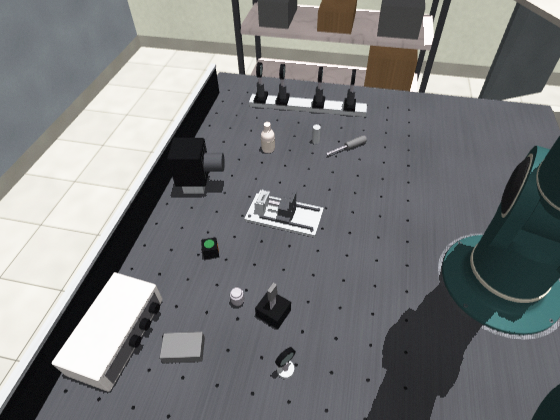

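View pics/top0.png

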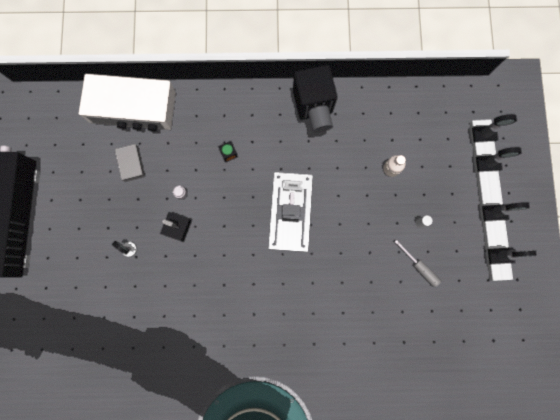

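View pics/wrist0.png

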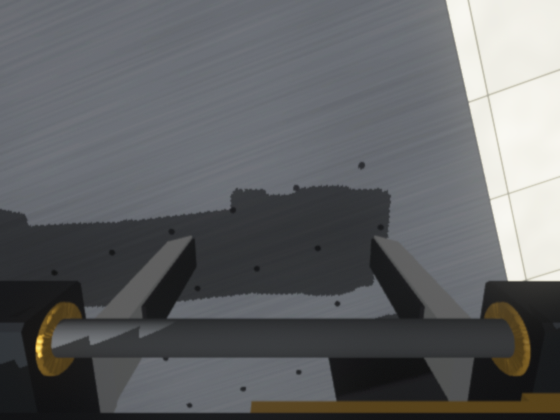

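The top view shows the guide around (290,212), with its slot end up, towards world +x. The holder with the blade is at (176,226). I'll enlarge both views.

```bash
cat > h.py <<'E'
import numpy as np, cv2
from rig import robot
def cam(n):
    i=robot.camera_info(n); K=np.array([[i['fx'],0,i['cx']],[0,i['fy'],i['cy']],[0,0,1]])
    return K,cv2.Rodrigues(i['rvec'])[0],np.array(i['tvec'])
def ray(c,uv,z):
    K,R,t=c; d=R.T@np.linalg.inv(K)@np.array([uv[0],uv[1],1.]); o=-R.T@t
    return o+d*(z-o[2])/d[2]
def proj(c,P):
    K,R,t=c; return cv2.projectPoints(np.array(P,float).reshape(-1,1,3),cv2.Rodrigues(R)[0],t,K,None)[0].reshape(-1,2)
def tri(cs,uvs):
    Ps=[c[0]@np.c_[c[1],c[2]] for c in cs]
    X=cv2.triangulatePoints(Ps[0],Ps[1],np.array(uvs[0],float).reshape(2,1),np.array(uvs[1],float).reshape(2,1))
    return (X[:3]/X[3]).ravel()
def crop(im,x0,y0,w,h,s,fn):
    c=cv2.resize(im[y0:y0+h,x0:x0+w],None,fx=s,fy=s,interpolation=cv2.INTER_CUBIC)
    cv2.imwrite(fn,c[:,:,::-1] )
def down(th):  # tool y axis at angle th in world, z down
    y=np.array([np.cos(th),np.sin(th),0]); z=np.array([0,0,-1.]); return np.c_[np.cross(y,z),y,z]
E
python3 - <<'E'
from h import *
t=cv2.imread("pics/top0.png")[:,:,::-1]; s=cv2.imread("pics/side0.png")[:,:,::-1]
a=lambda im,x,y,w,h,k:cv2.resize(im[y:y+h,x:x+w],None,fx=k,fy=k,interpolation=cv2.INTER_CUBIC)
A=a(t,255,165,65,90,6);B=a(t,150,200,55,90,6)
cv2.imwrite("pics/tc.png",np.hstack([A,B])[:,:,::-1])
A=a(s,240,180,90,60,8);cv2.imwrite("pics/sc1.png",A[:,:,::-1])
A=a(s,245,275,60,60,8);cv2.imwrite("pics/sc2.png",A[:,:,::-1])
c=cam("top"); print(ray(c,(290,212),0.012),ray(c,(176,226),.04))
c=cam("side"); print(ray(c,(285,215),0.012),ray(c,(273,308),.04))
E
```

```text
[ 0.54938187 -0.09683696  0.012     ] [0.51496423 0.18990733 0.04      ]
[ 0.55145622 -0.08967419  0.012     ] [0.51672499 0.20390513 0.04      ]
```

View pics/tc.png

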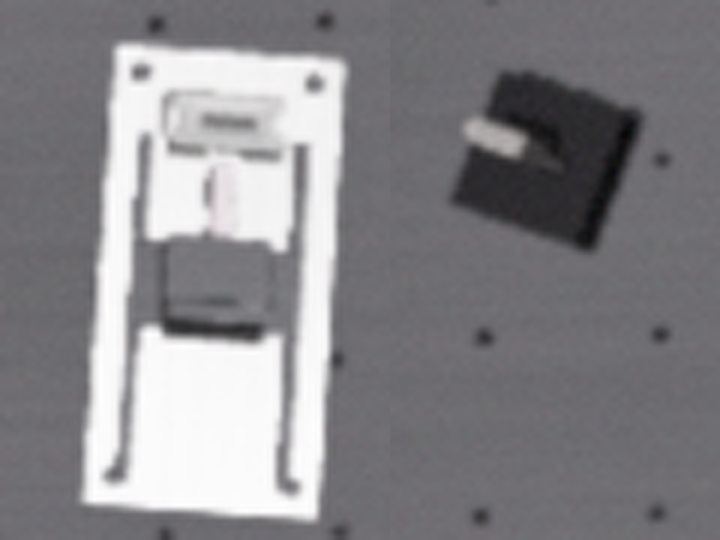

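View pics/sc1.png

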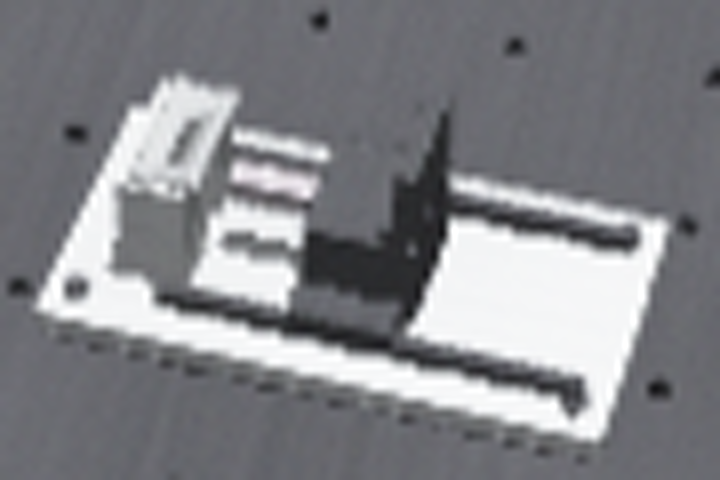

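View pics/sc2.png

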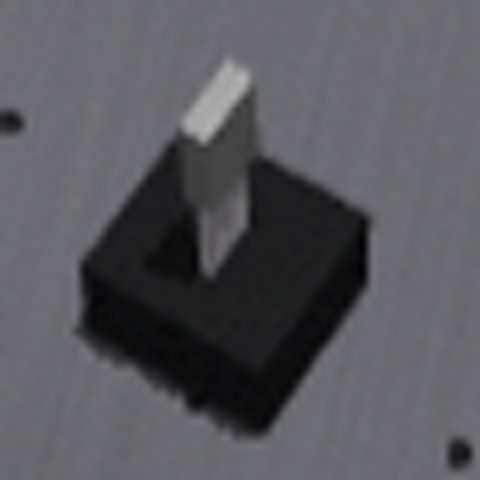

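```bash
python3 - <<'E'
from h import *
T=cam("top");S=cam("side")
f=lambda p,o,k:((p[0]+.5)/k-.5+o[0],(p[1]+.5)/k-.5+o[1])
print("guide top")
for p in [(115,45),(345,62),(318,520),(82,500)]: print(ray(T,f(p,(255,165),6),.012))
print("guide side")
for p in [(130,105),(40,308),(602,440),(668,218)]: print(ray(S,f(p,(240,180),8),.012))
print("holder top")
for p in [(115,72),(250,110),(202,250),(62,203)]: print(ray(T,f(p,(150,200),6),.04 if p[0]!=202 else .0))
print("holder side")
for p in [(83,265),(268,368),(370,218)]: print(ray(S,f(p,(245,275),8),.04))
print("grip top")
for p in [(75,130),(135,140)]: print(ray(T,f(p,(150,200),6),.116))
for p in [(232,62),(252,75),(203,140),(182,127)]: print(ray(S,f(p,(245,275),8),.116))
E
```

```text
guide top
[ 0.65546314 -0.05653823  0.012     ]
[ 0.6462869  -0.15666048  0.012     ]
[ 0.44777296 -0.13949782  0.012     ]
[ 0.45797915 -0.03947991  0.012     ]
guide side
[ 0.65170781 -0.15598929  0.012     ]
[ 0.65773785 -0.05692148  0.012     ]
[ 0.46058266 -0.03897827  0.012     ]
[ 0.4534448  -0.14016614  0.012     ]
holder top
[0.55167789 0.2087505  0.04      ]
[0.53469187 0.15210537 0.04      ]
[0.4796188  0.17932035 0.        ]
[0.4970601  0.22958755 0.04      ]
holder side
[0.55614519 0.2113668  0.04      ]
[0.4992929  0.23068194 0.04      ]
[0.48108475 0.18097476 0.04      ]
grip top
[0.51825064 0.20592508 0.116     ]
[0.51393652 0.18252443 0.116     ]
[0.5176494 0.1840571 0.116    ]
[0.51163142 0.18680652 0.116     ]
[0.51981453 0.20813657 0.116     ]
[0.52602356 0.20554789 0.116     ]
```

```bash
python3 - <<'E'
from h import *
s=robot.get_state();K,R,t=cam("wrist");Rt=s["tool_rot"];p=s["ee_pos"]
print("cam pos in tool",Rt.T@(-R.T@t-p)); print("cam axes in tool\n",(Rt.T@R.T).round(3))
print(robot.get_state()["time"])
for th in (np.pi/2-.31,np.pi/2-.31-np.pi,):
  for q in [(.517,.195,.3),(.6127,-.103,.3)]:
    print(th,robot.ik(np.array(q),down(th)))
E
```

```text
cam pos in tool [ 0.07062827  0.00178469 -0.16009817]
cam axes in tool
 [[-0.001 -0.97  -0.245]
 [ 1.    -0.001 -0.   ]
 [ 0.    -0.245  0.97 ]]
0.15
1.2607963267948965 [-0.62866003  0.22567071  0.25216278  1.71007303 -0.05963024  1.2133402
  0.89904919]
1.2607963267948965 [-0.44059723  0.43701399  0.77414378  1.55108941 -0.31378423  1.28209277
  1.63727074]
-1.8807963267948966 [-0.98371763  0.26419795  0.68922166  1.72093171 -0.17776947  1.22000197
 -2.13089896]
-1.8807963267948966 [-0.58240072  0.52136592  1.0190679   1.5552092  -0.45313303  1.32067823
 -1.3897217 ]
```

```bash
python3 - <<'E'
from h import *
th=np.pi/2-.31
robot.move_ptp(np.array([.557,.185,.26]),down(th))
c=cam("wrist");im=robot.grab_frame("wrist");cv2.imwrite("pics/w1.png",im[:,:,::-1])
np.savez("c1.npz",K=c[0],R=c[1],t=c[2])
s=robot.get_state();print(s["time"],s["ee_pos"],s["force"])
E
```

```text
2.125 [0.55665338 0.18611045 0.25986758] [-0.26968743 -0.98762151  0.41909742]
```

View pics/w1.png

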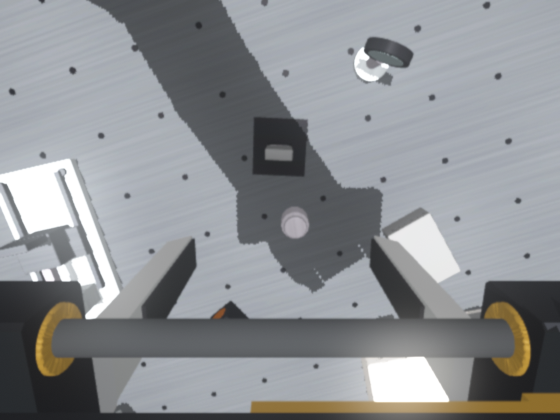

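```bash
python3 - <<'E'
from h import *
im=cv2.imread("pics/w1.png")[:,:,::-1]
crop(im,240,105,80,80,7,"pics/w1c.png")
E
```

```text
(no output)
```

View pics/w1c.png

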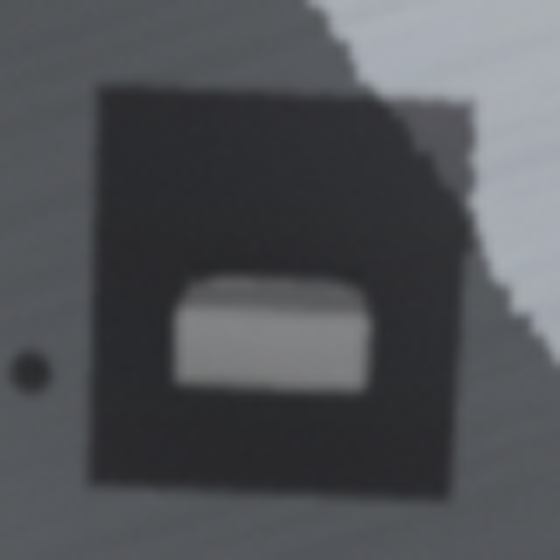

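```bash
python3 - <<'E'
from h import *
d=np.load("c1.npz");C=(d["K"],d["R"],d["t"])
f=lambda p,o,k:((p[0]+.5)/k-.5+o[0],(p[1]+.5)/k-.5+o[1])
def an(pts,z):
    w=np.array([ray(C,f(p,(240,105),7),z) for p in pts]);print(w[:,:2].round(4).tolist(),"ctr",w.mean(0).round(4))
    a=(w[1]-w[0]+w[2]-w[3])/2; b=(w[3]-w[0]+w[2]-w[1])/2
    print(np.linalg.norm(a),np.linalg.norm(b),np.degrees(np.arctan2(-a[1],-a[0])),np.degrees(np.arctan2(b[1],b[0])),a[:2],b[:2])
an([(175,308),(372,315),(367,393),(173,385)],.116)
an([(98,87),(475,103),(448,497),(90,485)],.04)
E
```

```text
[[0.5103, 0.1867], [0.5183, 0.2092], [0.5272, 0.2058], [0.519, 0.1835]] ctr [0.5187 0.1963 0.116 ]
0.02380558843659814 0.009393472890005498 -109.90250144873463 -20.476981418570677 [0.00810391 0.02238376] [ 0.00879993 -0.00328613]
[[0.481, 0.1804], [0.5003, 0.233], [0.5556, 0.2121], [0.537, 0.16]] ctr [0.5185 0.1964 0.04  ]
0.05561966685695526 0.059348252665120095 -109.86474238586011 -20.410099162803316 [0.01889961 0.05231015] [ 0.0556224  -0.02069695]
```

```bash
python3 - <<'E'
from h import *
th=np.pi/2-.087
robot.move_ptp(np.array([.635,-.105,.22]),down(th))
c=cam("wrist");im=robot.grab_frame("wrist");cv2.imwrite("pics/w2.png",im[:,:,::-1])
np.savez("c2.npz",K=c[0],R=c[1],t=c[2])
s=robot.get_state();print(s["time"],s["ee_pos"],s["force"])
crop(im,180,50,190,140,4,"pics/w2c.png")
E
```

```text
3.3333 [ 0.63528669 -0.10298629  0.22015912] [ 0.2384768   0.7944567  -0.18368061]
```

View pics/w2.png

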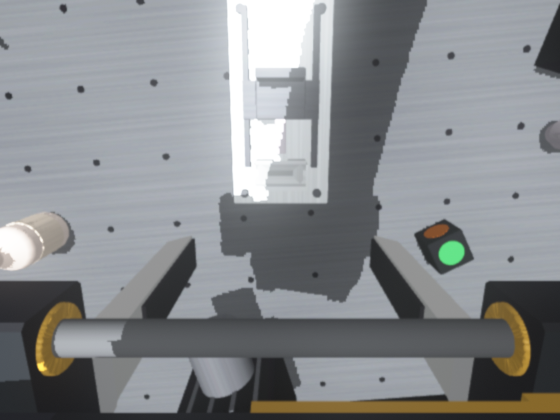

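View pics/w2c.png

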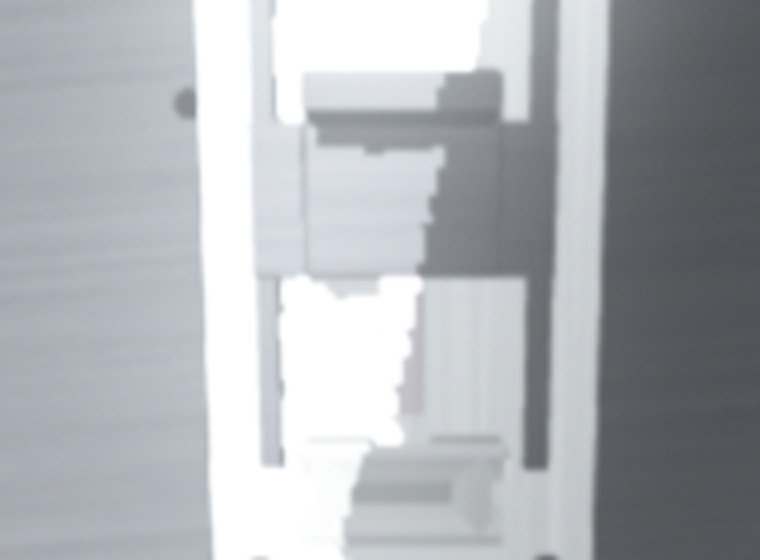

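```bash
python3 - <<'E'
from h import *
im=cv2.imread("pics/w2.png")[:,:,::-1]
crop(im,220,145,120,70,6,"pics/w2d.png")
E
```

```text
(no output)
```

View pics/w2d.png

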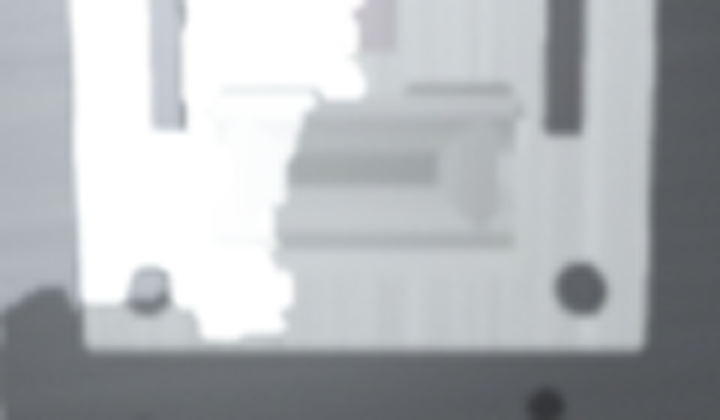

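```bash
python3 - <<'E'
from h import *
d=np.load("c2.npz");C=(d["K"],d["R"],d["t"])
f=lambda p,o=(220,145),k=6:((p[0]+.5)/k-.5+o[0],(p[1]+.5)/k-.5+o[1])
r=lambda p,z,o=(220,145),k=6: ray(C,f(p,o,k),z)
a,b=r((85,350),.012),r((645,350),.012)
print(a,b,np.linalg.norm(a-b),np.degrees(np.arctan2(*(b-a)[1::-1])))
# long edges via w2c crop (offset 180,50 scale4): left edge (193,0)->(210,500); right (610,0)->(595,480)
for z,P in ((.012,[(193,5),(212,500)]),(.012,[(608,5),(596,480)])):
    q=[r(p,z,(180,50),4) for p in P]; v=q[0]-q[1]; print(q,np.degrees(np.arctan2(-v[1],-v[0])))
print("slot mouth", r((364,150),.057),r((364,185),.057),r((438,168),.057))
# predicted
from itertools import product
for yaw in (-4.5,-5,-5.5):
    ya=np.radians(yaw);X=np.array([np.cos(ya),np.sin(ya),0]);Y=np.array([-X[1],X[0],0])
    print(yaw,(a+b)/2-.04*X)
E
```

```text
[ 0.64993112 -0.1550481   0.012     ] [ 0.65852396 -0.05582539  0.012     ] 0.09959409555954303 85.05045034470426
[array([ 0.49976286, -0.14265733,  0.012     ]), array([ 0.61958192, -0.15257727,  0.012     ])] -4.732781208342038
[array([ 0.50835745, -0.04309017,  0.012     ]), array([ 0.62298778, -0.05223906,  0.012     ])] -4.563225700902808
slot mouth [ 0.61210384 -0.10165066  0.057     ] [ 0.61747017 -0.10212326  0.057     ] [ 0.6158333  -0.09062615  0.057     ]
-4.5 [ 0.61435085 -0.10229838  0.012     ]
-5 [ 0.61437975 -0.10195051  0.012     ]
-5.5 [ 0.61441169 -0.10160291  0.012     ]
```

```bash
cat >> h.py <<'E'
GY=np.radians(-4.8); GX=np.array([np.cos(GY),np.sin(GY),0]); GYv=np.array([-GX[1],GX[0],0]); SLOT=np.array([.6146,-.1019,0])
HB=np.array([.5186,.1963,0]); HY=np.radians(-20.3)
def gl(x,y,z): return SLOT+x*GX+y*GYv+np.array([0,0,z])
def st(m=""):
    s=robot.get_state(); print(m,"t%.2f"%s["time"],s["ee_pos"].round(4),"F",s["force"].round(2),"M",s["moment"].round(2),"op %.4f"%s["opening"]); return s
E
python3 - <<'E'
from h import *
d=np.load("c2.npz");C=(d["K"],d["R"],d["t"])
f=lambda p,o,k:((p[0]+.5)/k-.5+o[0],(p[1]+.5)/k-.5+o[1])
for p,z in (((402,72),.085),((402,112),.085),((402,275),.052),((413,415),.048)):
    w=ray(C,f(p,(180,50),4),z)-SLOT; print(p,w@GX,w@GYv)
robot.gripper_to(.06)
O=down(np.pi/2+HY)
robot.move_ptp(HB+[0,0,.20],O); st()
im=robot.grab_frame("wrist"); cv2.imwrite("pics/w3.png",im[:,:,::-1])
robot.move_linear(HB+[0,0,.096],velocity=.1,threshold=6); st("low")
im=robot.grab_frame("side");crop(im,215,220,120,100,6,"pics/s3.png")
E
```

```text
(402, 72) -0.08658096808550668 0.00044467680162304114
(402, 112) -0.07920407882763647 0.00041404781873770075
(402, 275) -0.04797214025982553 8.355324306658606e-05
(413, 415) -0.016347213776039548 0.0024856463855184975
 t5.26 [0.5193 0.1952 0.2002] F [-0.34 -0.91 -0.51] M [ 0.01 -0.05  0.02] op 0.0601
low t6.50 [0.5189 0.1964 0.0965] F [-0.04  0.02  1.02] M [-0.03 -0.02 -0.02] op 0.0602
```

View pics/s3.png

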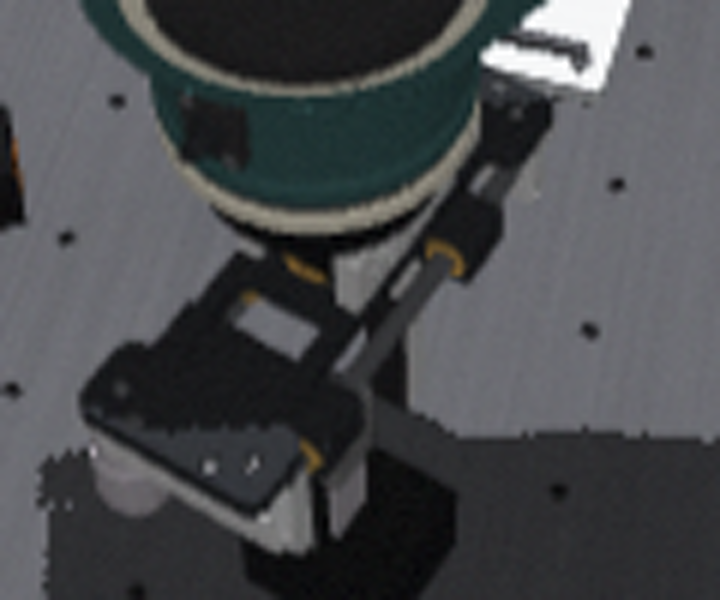

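View pics/w3.png

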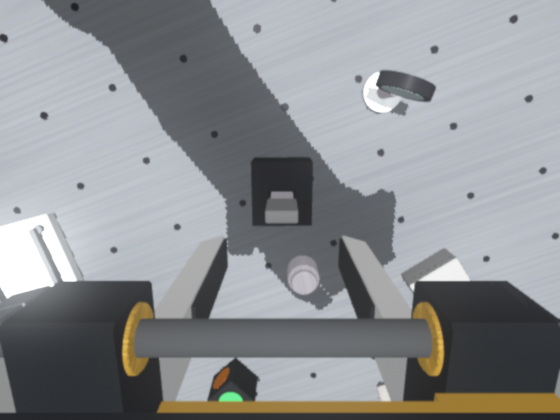

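```bash
python3 - <<'E'
from h import *
s0=st();im=robot.grab_frame("wrist"); cv2.imwrite("pics/w4.png",im[:,:,::-1])
robot.gripper_to(.0); st("closed")
E
```

```text
t6.55 [0.5189 0.1965 0.0966] F [0.59 0.09 0.26] M [ 0.01 -0.03 -0.02] op 0.0604
closed t7.25 [0.5185 0.196  0.0959] F [-0.34 -1.17  1.01] M [-0.66  0.22  0.01] op 0.0240
```

View pics/w4.png

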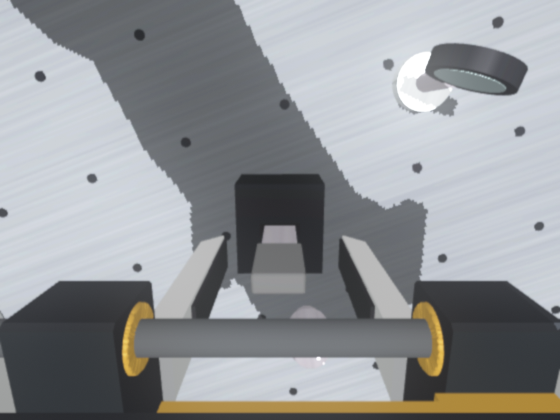

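```bash
python3 - <<'E'
from h import *
p=robot.get_state()["ee_pos"]
robot.move_linear(HB+[0,0,.150],velocity=.06,threshold=10); st("up")
robot.move_linear(HB+[0,0,.215],velocity=.12); robot.pause(.1); st("up2")
im=robot.grab_frame("wrist"); cv2.imwrite("pics/w5.png",im[:,:,::-1])
im=robot.grab_frame("side");crop(im,215,190,120,100,6,"pics/s5.png")
E
```

```text
up t8.30 [0.5184 0.1963 0.1497] F [-0.87 -0.1  -0.81] M [-0.   -0.02 -0.  ] op 0.0240
up2 t9.09 [0.5182 0.1962 0.2141] F [ 0.43  0.38 -0.98] M [ 0.01 -0.01 -0.03] op 0.0239
```

View pics/w5.png

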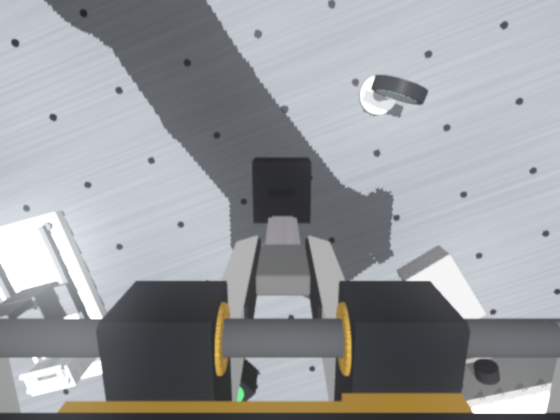

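View pics/s5.png

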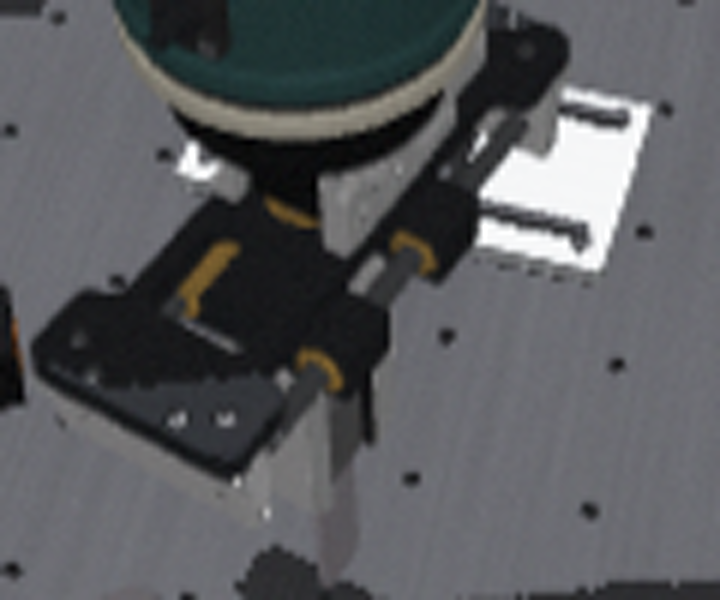

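```bash
python3 - <<'E'
from h import *
c=cam("wrist");s=robot.get_state();R,p=s["tool_rot"],s["ee_pos"]
pts=[(x,y,z) for z,w in((-.02,.012),(.02,.012),(.086,.0075)) for y in(-w,w) for x in ((-.005,.005) if w>.01 else (-.0015,.0015))]
uv=proj(c,[p+R@np.array(q) for q in pts])
for q,u in zip(pts,uv): print(q,u.round(1))
im=cv2.imread("pics/w5.png")[:,:,::-1];crop(im,230,190,110,110,6,"pics/w5c.png")
E
```

```text
(-0.005, -0.012, -0.02) [251. 296.]
(0.005, -0.012, -0.02) [250.5 274.7]
(-0.005, 0.012, -0.02) [306.2 295.9]
(0.005, 0.012, -0.02) [306.6 274.7]
(-0.005, -0.012, 0.02) [257.4 259.9]
(0.005, -0.012, 0.02) [257.1 242.6]
(-0.005, 0.012, 0.02) [301.5 259.9]
(0.005, 0.012, 0.02) [301.7 242.6]
(-0.0015, -0.0075, 0.086) [269.8 219.6]
(0.0015, -0.0075, 0.086) [269.8 215.6]
(-0.0015, 0.0075, 0.086) [290.6 219.6]
(0.0015, 0.0075, 0.086) [290.6 215.6]
```

View pics/w5c.png

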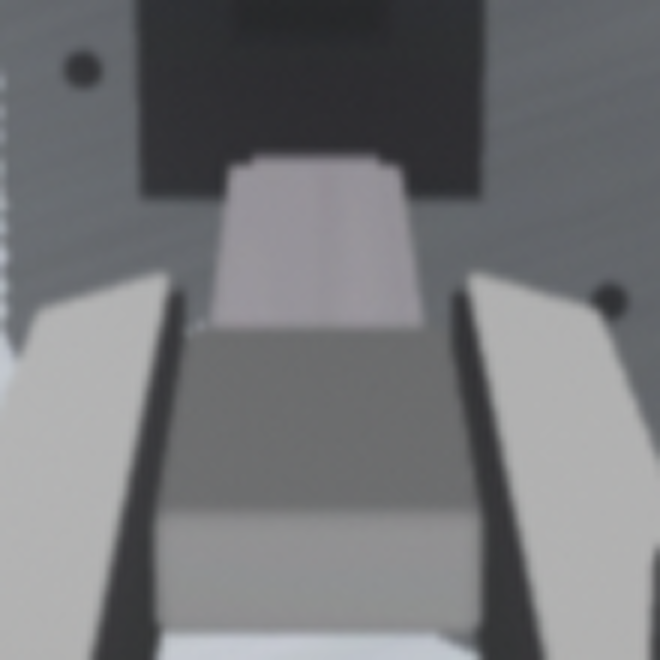

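```bash
sed -i 's/SLOT=np.array(\[.6146,-.1019,0\])/SLOT=np.array([.6146,-.1019,0])-.0018*GYv/' h.py; python3 - <<'E'
from h import *
O=down(np.pi/2+GY)
robot.move_ptp(gl(0,0,.215),O)
robot.move_linear(gl(0,0,.158),velocity=.08,threshold=6); robot.pause(.2)
s=st("above"); print(s["tool_rot"].round(4)); print(((s["ee_pos"]-SLOT)@GX),((s["ee_pos"]-SLOT)@GYv))
c=cam("wrist");im=robot.grab_frame("wrist"); cv2.imwrite("pics/w6.png",im[:,:,::-1])
crop(im,220,180,130,100,6,"pics/w6c.png")
im=robot.grab_frame("side");crop(im,225,160,120,90,6,"pics/s6.png")
print(proj(c,[gl(0,0,.057),gl(0,.0115,.057),gl(0,-.0115,.057),gl(.0,.025,.063),gl(.0,-.025,.063)]).round(1))
E
```

```text
above t11.45 [ 0.6147 -0.1037  0.1585] F [ 0.43 -0.42  0.03] M [ 0.06 -0.01  0.02] op 0.0241
[[-9.965e-01  8.360e-02  8.000e-04]
 [ 8.360e-02  9.965e-01 -0.000e+00]
 [-8.000e-04  1.000e-04 -1.000e+00]]
0.00023697884848952763 5.4889963468928265e-06
[[280.5 211.2]
 [295.6 211.1]
 [265.4 211.2]
 [314.  213.2]
 [247.  213.3]]
```

View pics/w6c.png

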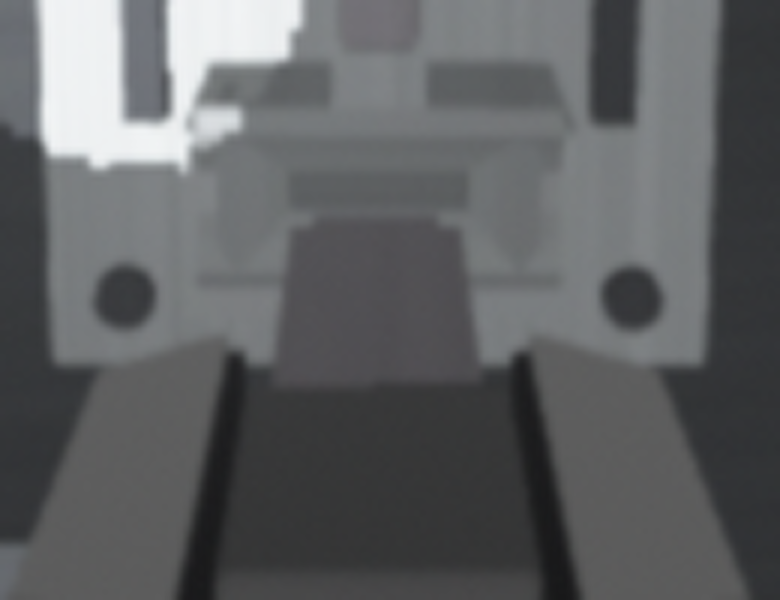

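View pics/s6.png

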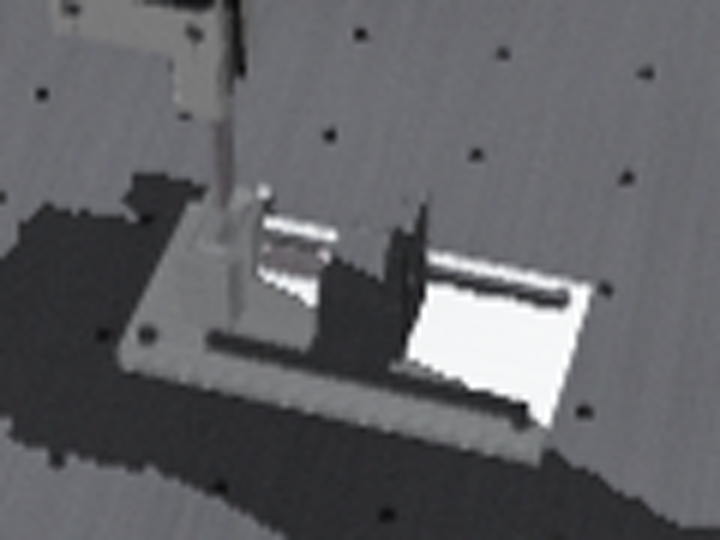

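```bash
python3 - <<'E'
from h import *
for z in (.135,.115,.1005):
    h=robot.move_linear(gl(0,0,z),velocity=.04,threshold=5); st("%s %s"%(z,h))
    if h: break
else:
    h=robot.move_linear(gl(0,0,.0955),velocity=.008,threshold=4); st("floor %s"%h)
im=robot.grab_frame("side");crop(im,225,160,120,90,6,"pics/s7.png")
E
```

```text
0.135 False t12.28 [ 0.6145 -0.1038  0.1351] F [-0.29 -0.63 -0.21] M [ 0.03 -0.01  0.03] op 0.0236
0.115 False t12.93 [ 0.6145 -0.1037  0.115 ] F [-0.1  -0.03  0.23] M [ 0.03 -0.03  0.01] op 0.0239
0.1005 False t13.43 [ 0.6143 -0.1037  0.1003] F [ 0.33 -0.24 -0.49] M [-0.01  0.03 -0.02] op 0.0240
floor True t13.88 [ 0.6146 -0.1038  0.0978] F [-0.44 -0.79  7.24] M [0.02 0.27 0.01] op 0.0237
```

View pics/s7.png

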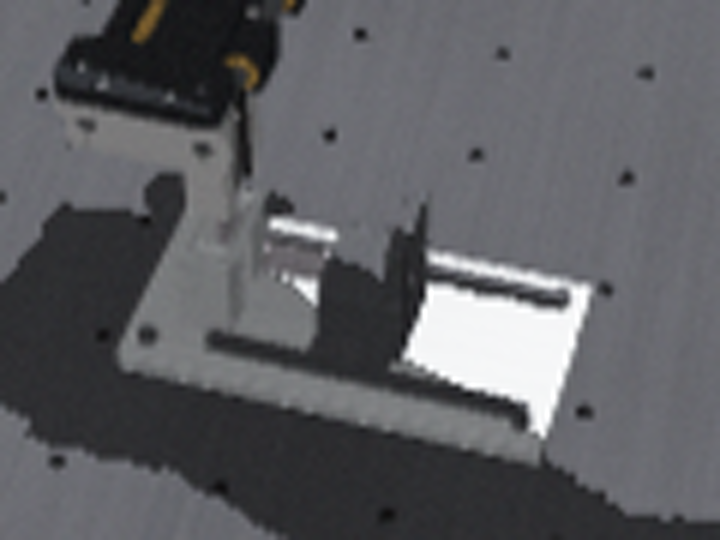

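```bash
python3 - <<'E'
from h import *
robot.gripper_to(.05); st("open")
robot.move_linear(gl(0,0,.165),velocity=.12,threshold=5); 
robot.move_linear(gl(-.125,0,.165),velocity=.15)
robot.gripper_to(0)
s=st()
im=robot.grab_frame("side");crop(im,225,140,120,100,6,"pics/s8.png")
c=cam("wrist");im=robot.grab_frame("wrist"); cv2.imwrite("pics/w8.png",im[:,:,::-1])
E
```

```text
open t14.53 [ 0.6141 -0.1036  0.0971] F [0.38 0.45 1.  ] M [ 0.02  0.03 -0.  ] op 0.0498
 t17.10 [ 0.4899 -0.0932  0.165 ] F [-0.19 -0.05 -0.57] M [ 0.05 -0.    0.03] op 0.0009
```

View pics/s8.png

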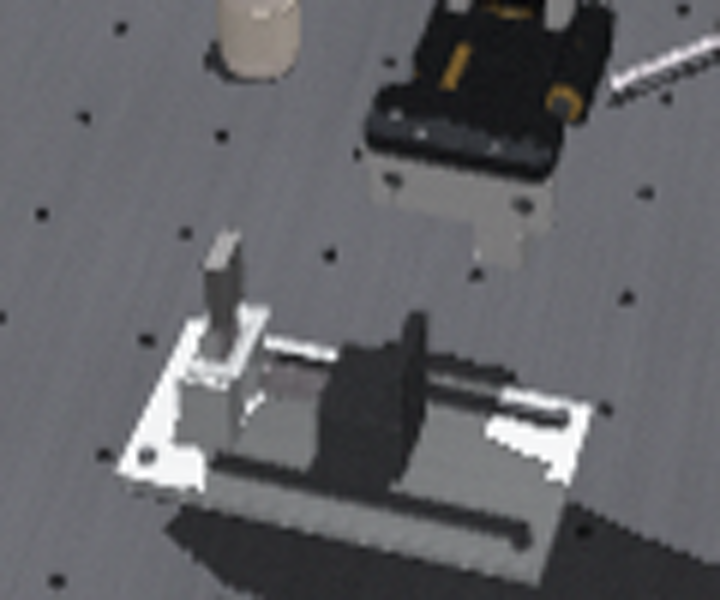

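View pics/w8.png

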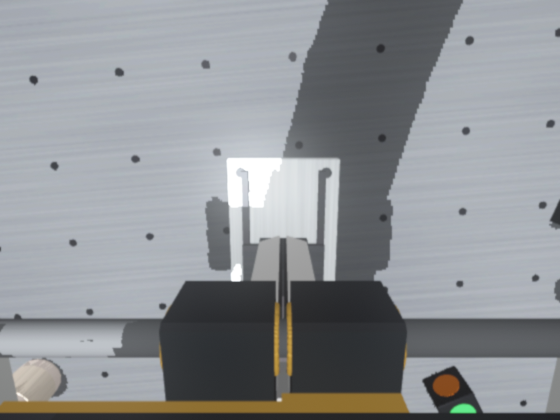

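```bash
python3 - <<'E'
from h import *
robot.move_linear(gl(-.125,0,.070),velocity=.1,threshold=5); st("down")
h=robot.move_linear(gl(-.080,0,.070),velocity=.02,threshold=4); s=st("touch %s"%h)
x0=(s["ee_pos"]-SLOT)@GX; print("x0",x0)
x=x0
for i in range(6):
    x+=.0012
    robot.move_linear(gl(x,0,.070),velocity=.01)
    s=robot.get_state(); print("%.4f %.4f Fx %.2f t%.2f"%(x,(s["ee_pos"]-SLOT)@GX,-s["force"]@GX,s["time"]))
E
```

```text
down t18.30 [ 0.4902 -0.0933  0.0705] F [0.4  0.   0.54] M [ 0.02 -0.02 -0.01] op 0.0007
touch True t19.67 [ 0.5175 -0.0955  0.0696] F [ 0.2  -0.48  0.28] M [ 0.02  0.04 -0.  ] op 0.0004
x0 -0.09727539762279731
-0.0961 -0.0968 Fx 5.42 t19.98
-0.0949 -0.0959 Fx 8.03 t20.24
-0.0937 -0.0948 Fx 8.06 t20.51
-0.0925 -0.0936 Fx 7.63 t20.77
-0.0913 -0.0924 Fx 8.27 t21.04
-0.0901 -0.0912 Fx 9.43 t21.31
```

```bash
cat >> h.py <<'E'
def avg(n=6,dt=.02):
    F=[];X=[]
    for _ in range(n):
        s=robot.get_state();F.append(-s["force"]@GX);X.append((s["ee_pos"]-SLOT)@GX);robot.pause(dt)
    return np.mean(X),np.mean(F),s["time"]
def push(x,step,n,stop,vel=.01):
    for i in range(n):
        x+=step; robot.move_linear(gl(x,0,.070),velocity=vel)
        a=avg(); print("%.4f  %.4f Fx %.2f t%.2f"%(x,*a))
        if a[1]>stop: break
    return x
E
python3 - <<'E'
from h import *
print(avg(5,.01))
push(-.0901,.0008,10,11.5)
E
```

```text
(np.float64(-0.09119513939148305), np.float64(8.479729842312077), 21.3417)
-0.0893  -0.0905 Fx 9.10 t21.68
-0.0885  -0.0897 Fx 8.58 t22.03
-0.0877  -0.0889 Fx 8.80 t22.38
-0.0869  -0.0881 Fx 8.76 t22.73
-0.0861  -0.0873 Fx 9.23 t23.08
-0.0853  -0.0865 Fx 8.80 t23.43
-0.0845  -0.0857 Fx 9.05 t23.78
-0.0837  -0.0849 Fx 8.95 t24.13
-0.0829  -0.0841 Fx 8.95 t24.48
-0.0821  -0.0833 Fx 8.93 t24.83
```

```bash
python3 - <<'E'
from h import *
push(-.0821,.0006,18,13.4)
E
```

```text
-0.0815  -0.0827 Fx 8.97 t25.18
-0.0809  -0.0821 Fx 9.22 t25.53
-0.0803  -0.0815 Fx 9.09 t25.88
-0.0797  -0.0809 Fx 9.88 t26.23
-0.0791  -0.0804 Fx 9.84 t26.58
-0.0785  -0.0799 Fx 11.44 t26.93
-0.0779  -0.0795 Fx 13.14 t27.28
-0.0773  -0.0790 Fx 13.92 t27.63
```

```bash
python3 - <<'E'
from h import *
robot.move_linear(gl(-.10,0,.070),velocity=.06); st("back")
robot.move_linear(gl(-.115,0,.17),velocity=.15)
robot.gripper_to(.05)
robot.move_linear(gl(-.03,0,.17),velocity=.15); st()
im=robot.grab_frame("wrist"); cv2.imwrite("pics/w9.png",im[:,:,::-1])
im=robot.grab_frame("side");crop(im,225,140,120,100,6,"pics/s9.png")
E
```

```text
back t28.18 [ 0.515  -0.0953  0.0702] F [-0.36 -0.18  0.78] M [-0.01  0.01 -0.04] op 0.0005
 t30.62 [ 0.5838 -0.1013  0.1698] F [ 0.75 -0.28 -0.75] M [ 0.   -0.01  0.02] op 0.0498
```

View pics/w9.png

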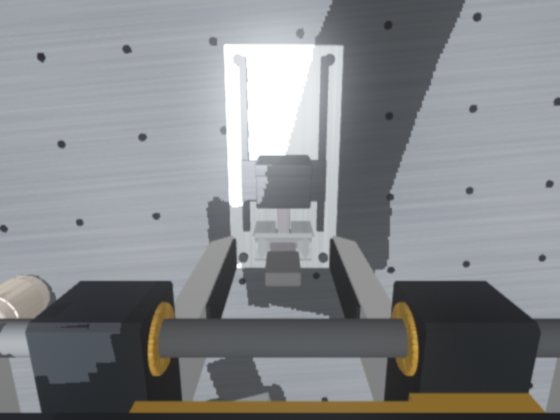

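View pics/s9.png

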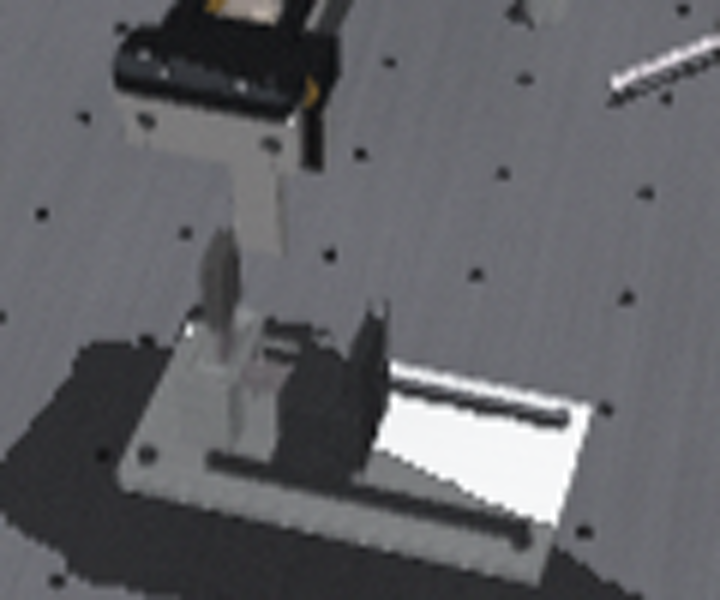

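```bash
python3 - <<'E'
from h import *
robot.move_linear(gl(.001,0,.165),velocity=.12)
robot.move_linear(gl(.001,0,.0978),velocity=.08,threshold=5); robot.pause(.1);s=st("at grip")
robot.gripper_to(0); robot.pause(.1); s=st("closed")
im=robot.grab_frame("wrist"); cv2.imwrite("pics/w10.png",im[:,:,::-1])
print(((s["ee_pos"]-SLOT)@GX),((s["ee_pos"]-SLOT)@GYv))
E
```

```text
at grip t32.22 [ 0.6157 -0.1038  0.0984] F [ 0.05 -0.63 -0.7 ] M [ 0.02 -0.04  0.02] op 0.0502
closed t32.84 [ 0.6155 -0.1039  0.0979] F [-0.92  0.27  1.47] M [-0.09  0.12  0.03] op 0.0238
0.0010490368463617731 -8.975359759412893e-05
```

View pics/w10.png

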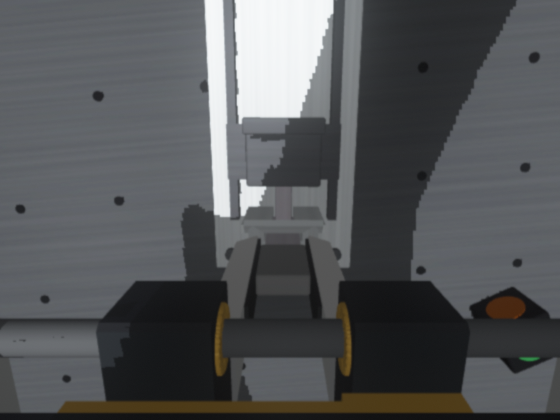

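```bash
cat >> h.py <<'E'
def az(n=5,dt=.02):
    S=[]
    for _ in range(n):
        s=robot.get_state();S.append(np.r_[s["ee_pos"],s["force"],s["moment"]]);robot.pause(dt)
    return np.mean(S,0).round(4)
E
python3 - <<'E'
from h import *
print(az())
for z in (.1018,.1058,.1090,.1110,.1125):
    robot.move_linear(gl(.001,0,z),velocity=.012,threshold=15); print(z,az())
im=robot.grab_frame("side");crop(im,225,140,120,100,6,"pics/s11.png")
st()
E
```

```text
[ 0.6155 -0.1038  0.0979 -0.6485 -0.4937  2.1924 -0.1228  0.1243 -0.0352]
0.1018 [ 0.6155 -0.1037  0.1019  0.9052  0.5716 -1.0646  0.1174 -0.1715  0.0017]
0.1058 [ 0.6155 -0.1038  0.106   0.4195  0.3551 -0.0218  0.1091 -0.017  -0.0258]
0.109 [ 0.6155 -0.1038  0.1091 -0.0459  0.1718 -0.5053  0.0636 -0.0567 -0.0164]
0.111 [ 0.6155 -0.1038  0.1111 -0.0583 -0.0462 -1.0886  0.0485 -0.1016 -0.0047]
0.1125 [ 0.6155 -0.1038  0.1126  0.1479  0.0683 -1.4227  0.0501 -0.1075  0.0203]
 t35.42 [ 0.6154 -0.1038  0.1126] F [ 0.67  0.13 -0.36] M [ 0.11 -0.08 -0.03] op 0.0237
```

View pics/s11.png

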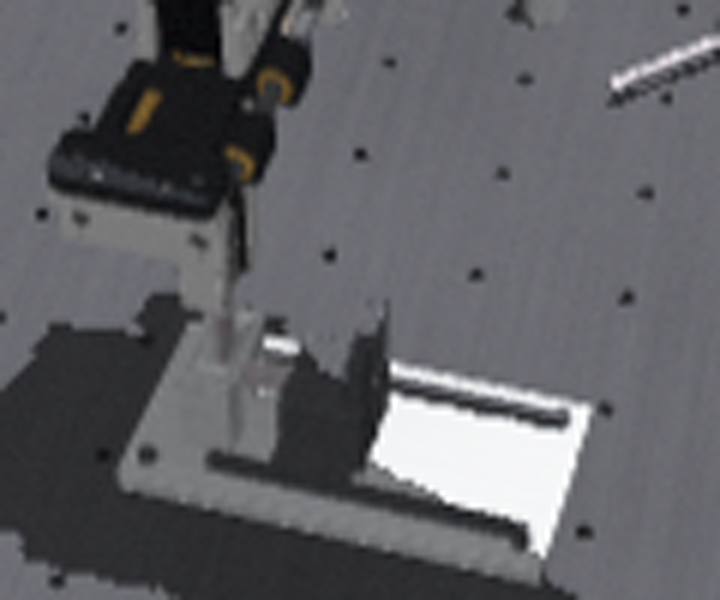

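The static reading shows almost no drag, about 1 N. It may have relaxed while the arm was holding still, so I'll read it during motion with a threshold on the way down.

```bash
python3 - <<'E'
from h import *
h=robot.move_linear(gl(.001,0,.1085),velocity=.01,threshold=3); s=st("down %s"%h)
for i in range(6):
    robot.pause(.01); st()
E
```

```text
down True t35.62 [ 0.6155 -0.1038  0.1122] F [ 0.21 -0.63  4.99] M [0.07 0.04 0.02] op 0.0238
 t35.63 [ 0.6155 -0.1038  0.1122] F [0.15 0.18 5.3 ] M [0.01 0.05 0.01] op 0.0243
 t35.64 [ 0.6155 -0.1038  0.1122] F [-0.36 -1.06  5.83] M [ 0.02  0.08 -0.06] op 0.0239
 t35.65 [ 0.6154 -0.1038  0.1122] F [-0.06 -0.4   6.25] M [ 0.01  0.02 -0.03] op 0.0241
 t35.66 [ 0.6155 -0.1038  0.1122] F [0.76 0.37 6.14] M [0.06 0.03 0.03] op 0.0239
 t35.67 [ 0.6155 -0.1038  0.1122] F [-0.37 -0.2   5.85] M [-0.03  0.03 -0.02] op 0.0236
 t35.67 [ 0.6155 -0.1038  0.1122] F [ 0.21 -0.51  5.65] M [0.02 0.08 0.  ] op 0.0237
```

```bash
python3 - <<'E'
from h import *
h=robot.move_linear(gl(.001,0,.0995),velocity=.015,threshold=12); s=st("down %s"%h)
robot.pause(.5); s=st("relaxed")
h=robot.move_linear(gl(.001,0,.0955),velocity=.008,threshold=10); s=st("floor %s"%h)
for i in range(4): robot.pause(.05); st()
E
```

```text
down False t36.64 [ 0.6155 -0.1039  0.0996] F [-2.59  0.29  3.68] M [ 0.02  0.18 -0.  ] op 0.0239
relaxed t37.14 [ 0.6155 -0.1039  0.0996] F [-1.19  0.21  5.05] M [-0.14  0.27 -0.05] op 0.0239
floor True t37.52 [ 0.6155 -0.1039  0.0977] F [-1.45  1.23  8.44] M [ 0.07  0.43 -0.04] op 0.0236
 t37.57 [ 0.6156 -0.1039  0.0977] F [-1.4   0.84  7.65] M [ 0.12  0.48 -0.05] op 0.0241
 t37.62 [ 0.6156 -0.1039  0.0977] F [-1.51  0.33  7.48] M [ 0.06  0.49 -0.04] op 0.0235
 t37.67 [ 0.6156 -0.1039  0.0977] F [-2.58 -0.11  7.92] M [ 0.11  0.45 -0.01] op 0.0239
 t37.72 [ 0.6155 -0.1039  0.0977] F [-1.98  1.04  7.19] M [0.09 0.5  0.02] op 0.0239
```

```bash
python3 - <<'E'
from h import *
im=robot.grab_frame("wrist"); cv2.imwrite("pics/w12.png",im[:,:,::-1])
o=cv2.imread("pics/w10.png")[:,:,::-1]
g=lambda i:cv2.resize(i[190:300,220:350],None,fx=4,fy=4,interpolation=cv2.INTER_CUBIC)
g2=np.hstack([g(o),g(im)]); g2=cv2.resize(g2,(780,330)); cv2.imwrite("pics/w12c.png",g2[:,:,::-1])
st()
E
```

```text
t37.77 [ 0.6155 -0.1039  0.0977] F [-1.59  0.22  7.58] M [ 0.1   0.52 -0.02] op 0.0238
```

View pics/w12c.png

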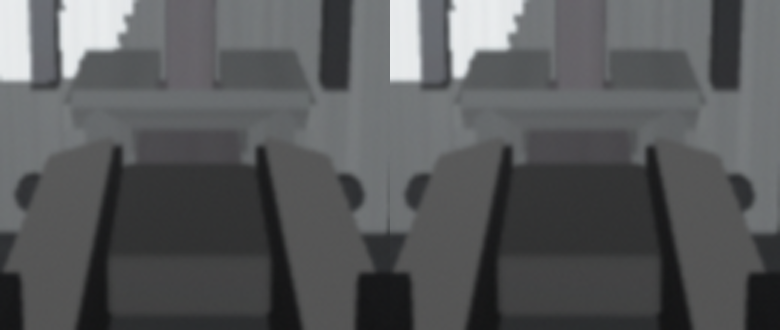

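```bash
python3 - <<'E'
from h import *
a=cv2.cvtColor(cv2.imread("pics/w10.png"),cv2.COLOR_BGR2GRAY).astype(float);b=cv2.cvtColor(cv2.imread("pics/w12.png"),cv2.COLOR_BGR2GRAY).astype(float)
print(cv2.phaseCorrelate(a[240:312,262:304].copy(),b[240:312,262:304].copy()))
print("ref",cv2.phaseCorrelate(a[120:235,200:360].copy(),b[120:235,200:360].copy()))
for r in range(262,300): print(r,a[r,275:290].mean().round(1),b[r,275:290].mean().round(1),end=" | ")
h=robot.move_linear(gl(.001,0,.0955),velocity=.008,threshold=4); s=st("\npress %s"%h)
for i in range(4): robot.pause(.05); st()
E
```

```text
((0.4886453454406343, 0.06843741893529653), 1.1150674795209585)
ref ((-0.004970447717042248, 0.008382009721223938), 0.915159586866086)
262 50.9 50.9 | 263 50.7 51.1 | 264 50.9 50.5 | 265 50.8 50.7 | 266 50.4 50.3 | 267 50.3 50.6 | 268 50.1 50.2 | 269 50.1 50.3 | 270 50.1 50.1 | 271 49.7 49.9 | 272 50.0 49.8 | 273 50.6 50.7 | 274 53.8 53.9 | 275 59.3 59.4 | 276 64.1 64.6 | 277 66.4 66.3 | 278 67.3 67.2 | 279 67.6 67.7 | 280 67.3 67.2 | 281 67.3 67.2 | 282 67.1 67.0 | 283 66.9 67.1 | 284 66.8 66.9 | 285 66.9 66.7 | 286 66.8 66.7 | 287 66.5 66.9 | 288 66.7 66.5 | 289 66.5 66.7 | 290 66.3 66.3 | 291 66.2 66.0 | 292 65.4 65.4 | 293 63.8 63.9 | 294 59.5 59.3 | 295 51.9 52.0 | 296 46.3 46.7 | 297 45.3 45.2 | 298 44.7 44.9 | 299 45.0 45.0 | 
press True t37.98 [ 0.6156 -0.104   0.0976] F [-2.64  0.48  8.18] M [ 0.13  0.65 -0.04] op 0.0236
 t38.02 [ 0.6156 -0.104   0.0976] F [-2.28  0.49  8.78] M [ 0.12  0.65 -0.02] op 0.0243
 t38.08 [ 0.6156 -0.1039  0.0976] F [-2.51  0.89  8.6 ] M [ 0.17  0.62 -0.03] op 0.0239
 t38.12 [ 0.6156 -0.104   0.0976] F [-2.4   0.55  8.93] M [ 0.14  0.65 -0.04] op 0.0237
 t38.17 [ 0.6156 -0.104   0.0976] F [-1.5   0.59  9.17] M [ 0.12  0.62 -0.07] op 0.0236
```

```bash
python3 - <<'E'
from h import *
robot.gripper_to(.05); robot.pause(.1); st("open")
robot.move_linear(gl(.001,0,.17),velocity=.1,threshold=5); st()
robot.move_linear(gl(-.03,0,.17),velocity=.15); robot.pause(.1); st()
im=robot.grab_frame("wrist"); cv2.imwrite("pics/w13.png",im[:,:,::-1])
o=cv2.imread("pics/w9.png")[:,:,::-1]
g=lambda i:i[140:300,200:370]
cv2.imwrite("pics/w13c.png",cv2.resize(np.hstack([g(o),g(im)]),None,fx=2.3,fy=2.3,interpolation=cv2.INTER_CUBIC)[:,:,::-1])
im=robot.grab_frame("side");cv2.imwrite("pics/s13.png",im[:,:,::-1]);crop(im,225,140,120,100,6,"pics/s13c.png")
E
```

```text
open t38.88 [ 0.6155 -0.1039  0.0973] F [ 0.75 -0.24 -0.25] M [ 0.03 -0.01  0.02] op 0.0501
 t39.76 [ 0.6151 -0.1037  0.1694] F [-0.23  0.16  0.41] M [-0.05 -0.   -0.02] op 0.0499
 t40.22 [ 0.5849 -0.1011  0.1698] F [0.88 0.49 0.08] M [ 0.02 -0.02  0.01] op 0.0498
```

View pics/w13c.png

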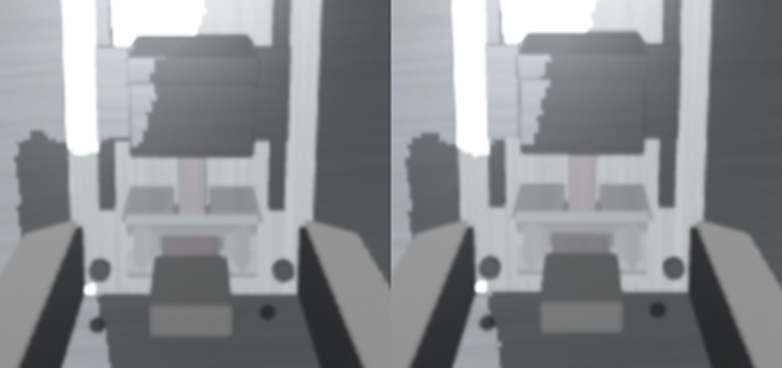

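View pics/s13c.png

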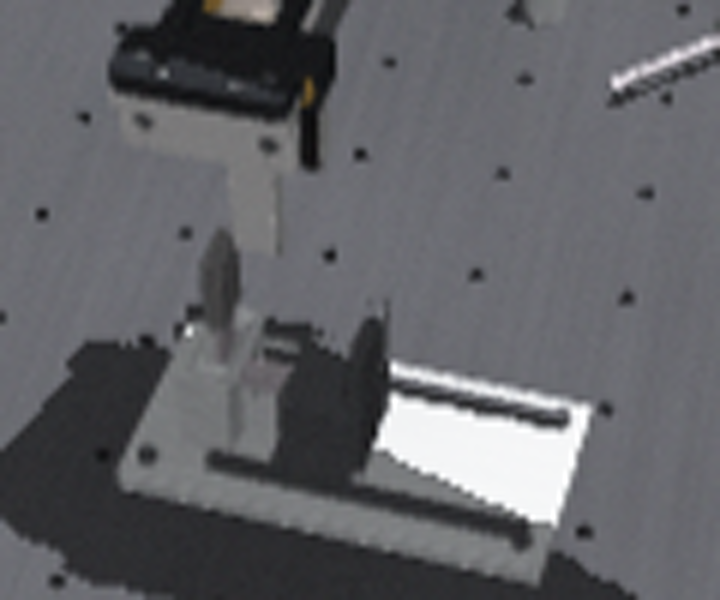

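View pics/s13.png

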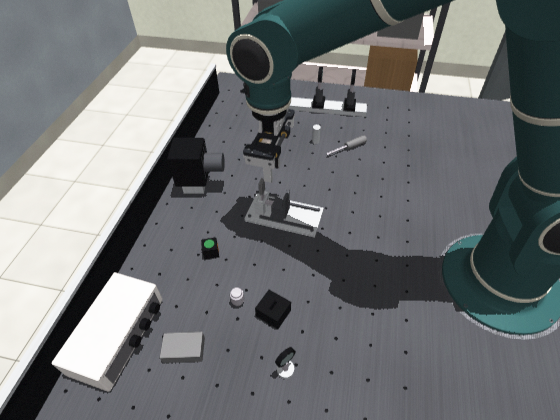

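The blade stands where it did before the draw, with grip and jaw looking the same in both views. The bystanders haven't moved and the gripper is clear at 0.17 m.

```bash
python3 - <<'E'
from rig import robot
robot.sign_off(); print(robot.get_state()["time"])
E
```

```text
the job is handed in; nothing more can be done
the job is handed in; nothing more can be done
```

The blade is standing fully home in the guide's slot, nipped with about 5 N, and the job was handed in at about 40 s of the 72 s allowed.

- **Insert:** I took the blade from its holder across its 24 mm grip, slid it down until I felt the floor (TCP at 97.8 mm, 98 expected), and let go.
- **Nip:** The jaw slid freely at about 9.0 N. The push force started to rise when the shoe met the blade, and I stopped at 13.9 N, which puts the nip at about 5 N.
- **Draw:** I drew the blade up 14.7 mm, slid it back until I felt the floor again (TCP at 97.6–97.7 mm), and let go. The grip showed no slip against the earlier picture.
- **Last pictures:** Blade and jaw look just as they did before the draw. The other things on the bench look unmoved, and the gripper is clear.

**Checks that disagreed:**
- The resting force readings after each upward step showed only about 1 N of drag. Starting back down, I read about 6 N while moving, which fits a 5 N nip.
- I did not measure the nip again after letting go of the blade the last time.
- The wrist camera's sideways calibration was about 1.8 mm off. I saw this from the blade in the gripper and corrected for it before inserting. It also means the first grasp was slightly off-centre, which briefly put a moment of about 0.7 N m on the blade in its holder.
- During the final press home, the vertical force was about 9 N with about 2 N sideways. Both were gone after release.

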